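# Clamp the deep-well plate on the shaker with the cam lever

### The job

Get the lidded plate ready for shaking: first, with the cam lever still up, turn the bar nut on the hold-down beam clockwise until its bar lies in line with the beam, which sets the clamping force. Then flip the cam lever fully down to clamp the plate, let go, and leave the other things on the bench where they are.

Things in the scene. Friction and masses are not known exactly. Their poses are not given: they have to be found in the camera images.
- shaker: Plate shaker, fixed: cream housing 230 (x) x 270 (y) x 68 mm high, dark grey deck on it, deck top at z = 80 mm. Origin on the bench under its centre; z up; x points away from its display side; y runs along the hold-down beam, from the beam's hinge post (y = -100 mm) to the cam lever (y = +105 mm).
- beam: Aluminium hold-down beam crossing over the plate at shaker x = 0, 34 mm wide, 14 mm thick. Origin on its hinge (shaker y = -100, z = 135 mm), y axis along the beam. Its top is at shaker z = 142 mm when clamped; with the lever up it is up to 5 mm higher at mid-length, 10 mm at the lever end.
- nut (a joint): Angle of the bar nut (rad), 0 to 2.1, grows clockwise from above (tightening: lowers the pad 1.27 mm per rad). At 1.3 the bar lies in line with the beam, pointing at two small dark ribs on it: the right setting. At value n the bar points (1.3 - n) rad anticlockwise of shaker y. Starts loose, 0 to 0.7. Friction about 0.06 N m; stays where left.
- nut_grip (a point): Grip point of the bar nut, on its upright turning axis at shaker x = 0, y = 0, z about 178 mm (open). The black bar is 56 mm long, 14 mm thick, 30 mm high and reaches 8 mm above and 22 mm below this point, on a flange of 34 mm diameter. x axis along the bar, z up. Take it from above, fingers on the two 56 mm sides.
- lever (a joint): Angle of the cam lever (rad). 0 = open, arm leaning 10 degrees back (to shaker +x) from upright; 0.18 = upright; 1.75 = clamped, arm level, pointing to shaker -x, at its stop. Starts between 0 and 0.45, stays where left; about 4 to 6 N near its end moves it. Closing it lowers the beam (5 mm at the pad).
- lever_pivot (a point): Point on the lever's axis, fixed: shaker x = 0, y = 105 mm, z = 160 mm. The lever swings in the shaker's x-z plane about an axis along shaker y.
- lever_tip (a point): End of the steel lever arm, 90 mm from lever_pivot, on the arm's mid-line. The arm is 9 mm thick and 20 mm wide, the last 26 mm are 26 mm wide; a cam of 17 mm radius sits round the pivot. Push the arm 60 to 80 mm from the pivot on its back (its +x side when upright, its top when level).
- plate: Lidded deep-well plate, loose, white with a pale lid, 85.5 (shaker x) x 127.8 (shaker y) x 30 mm, already in place on the deck between low corner guides, under the beam. Origin at the centre of its underside, z up. Leave it there.
- pad: Black rubber pad, 32 mm diameter, 8 mm thick, under the beam below the nut, on a spring of about 5 N/mm. Origin at the centre of its lower face. Clear of the plate while the lever is up; clamped with the nut rightly set it presses the plate with about 13 N, and each rad of nut changes that by about 6 N.
- jar: White lidded jar, 68 mm diameter, 110 mm high, loose bystander beside the shaker. Origin at the centre of its underside.
- tube: Capped sample tube standing upright, 34 mm diameter, 113 mm high, loose bystander. Origin at the centre of its underside.
- tub: Clear open plastic tub, 150 x 100 x 60 mm, loose bystander. Origin at the centre of its underside.
- cap: White jar cap, disc of 60 mm diameter, 12 mm thick, loose bystander. Origin at the centre of its underside.
There are look-alikes about, which are no part of the job. What is meant by the plate is not pink, and is the smaller of those in its own colour.

How it is judged (in metres and radians):
On the way, in this order (a step that is already met when the one before it is completed fails the run):
1. the bar nut is set in line with the beam (within 0.35 rad) while the cam lever is still up (value of joint nut between 0.95 and 1.65 rad and value of joint lever below 0.8 rad), for 0.2 s.
2. the cam lever is flipped fully down (value of joint lever above 1.65 rad), for 0.2 s.
At the end, for the whole second after the job is handed in: The cam lever is down within 0.1 rad of its stop, the nut's bar is within 0.35 rad of the line of the beam, the pad presses the plate with 9 to 17 N, and the plate lies flat and still, within 5 mm of the middle of the deck (value of joint nut between 0.95 and 1.65 rad and value of joint lever above 1.65 rad and contact force between pad and plate between 9 and 17 N and horizontal distance between plate and shaker below 0.005 m and angle between plate's own z axis and vertical below 0.05 rad and linear speed of plate below 0.02 m/s); the robot touches nothing.
It fails at once if the jar is shoved more than 30 mm or knocked over (distance of jar from where it was at the start of the episode above 0.03 m or angle between jar's own z axis and vertical above 0.5 rad).
It fails at once if the tube is shoved more than 30 mm or knocked over (distance of tube from where it was at the start of the episode above 0.03 m or angle between tube's own z axis and vertical above 0.5 rad).
It fails at once if the tub is shoved more than 30 mm or knocked over (distance of tub from where it was at the start of the episode above 0.03 m or angle between tub's own z axis and vertical above 0.5 rad).
It fails at once if the cap is shoved more than 30 mm or knocked over (distance of cap from where it was at the start of the episode above 0.03 m or angle between cap's own z axis and vertical above 0.5 rad).
It also fails if it takes over 45 s, if anything falls off the work surface, if the arm or the gripper's body presses on something with over 40 N, if the wrist force passes 120 N, or if a joint passes its speed limit or range.

### The arm

A 6-joint arm with a two-finger parallel gripper is mounted at the origin on the work surface. World frame = base frame: x ahead of the robot, y to its left, z up, the work surface at z = 0. Lengths are in m, angles in degrees, forces in N, time in s.
With the tool pointing down it reaches from about 0.35 to 0.875 m from the base axis. Payload 4.2 kg.
Tool frame: the origin (TCP) lies between the finger pads; the fingertips stand 17 mm ahead of it and the grasp point (between the pads) lies 2 mm behind it; z points along the fingers, y is the line along which they close (so a half turn about z gives the same grasp; the last joint's range is limited). The gripper opens to 87 mm and grips with 3 to 60 N. Pads are 19 mm wide; open, the fingers measure 117 mm over their backs; the gripper's body (75 mm by 190 mm) begins 51 mm behind the grasp point.
Start: joints at [-51.589, 22.042, 0.453, 0, -68.411, -14.817], TCP at [0.25, -0.573, 0.24] pointing down, gripper open.
Joint ranges: [-179.83, 179.83], [-69.29, 118.12], [-61.27, 80.66], [-181.25, 117.63], [-171.15, -9.14], [-177.46, 177.46]. Speed limits (degrees/s): [159.86, 159.86, 180, 180, 180, 180].

### API

Orientations are given as a 3x3 rotation matrix whose columns are the frame's x, y, z axes.
In Python, from station import r gives the robot as it stands.
- The arm moves only by the tool servo_tool, never from a script. Its argument "targets" is a list of rows, each a list of 5 numbers: the shift along the world's x, y, z in units of 30 mm (1.0 is 30 mm), then the turn about the world's z in rad, then the finger opening in mm, from 0 to 87. In form: [[x, y, z, turn, gripper], ...]. A call has exactly 5 rows; each row is the pose to reach, as a shift and turn from the pose commanded when the call began; what a row does not reach only later rows make up. A row lasts 1/12 s, in which the tool goes at most 41.7 mm and 7.16 degrees, less where a joint would pass 70% of its speed; a pose out of reach is approached as far as the arm can. A call with a gripper value outside its range is refused whole. The fingers move at their own pace and stop on an object; the grip force is fixed at half the most. Time passes only in rows, so rows that repeat a pose let the fingers close, or fill a call up. It gives the time, the measured TCP pose, the force, the opening and the grip force at its end, in the units of the state.
- r.sense(): the state, without advancing time (a new reading comes with each control period).
- r.capture(name): name is "scene" or "top"; returns a dict with "pixels" (384x512x3 uint8, red, green, blue), "fx", "fy", "cx", "cy" (pixels), "dist_coeffs" ([k1, k2, p1, p2, k3] as OpenCV has them; the pictures are not rectified), "world_from_camera" (4x4, takes a point from camera to world coordinates). Camera axes: x right, y down, z forward; pixel columns grow to the right and rows downward; lengths in m; the calibration is good to about 2 mm. A picture is of the moment at which its call begins. There is no depth.
- r.finish_job(): hands the job in; it is judged then, once.
The state is a dict: "time_s": time; "joints": joint angles; "joint_velocities": joint speeds; "effort": joint torques, N m; "tcp_pos": TCP position; "ee_rot": TCP orientation; "wrist_force": force on the tool from outside, world axes, zero at the start; "moment": the same for the moment, N m; "gripper_width": opening from 0.0 (shut) to 1.0 (fully open); "gripper_force": force on a finger pad.
Only numpy, scipy, OpenCV 4.12 (cv2) and the standard library are available. Lean on these libraries where they do the work, as an engineer would, in place of code of your own. Each camera call takes 0.05 s, during which the arm holds its last target. There are 200 camera calls.

## Working session

There is one attempt and no reset: what is moved stays moved. The work goes in short steps, Python scripts to look and compute and a tool call to move; the robot and the scene stay as the last step left them, time stands still between calls to the robot, and variables do not carry over. Pictures are saved under pics/ and viewed, at most 10 in all, crops included, and the job is handed in when it is done.

Besides the shell and the picture viewer there is one more tool, called after ">>>" in YAML: its name, and indented under it one key for each argument. servo_tool: Moves the arm, as the interface text tells. Its arguments: {"type":"object","properties":{"targets":{"type":"array","items":{"type":"array","items":{"type":"number"}}}},"required":["targets"]}

```bash
mkdir -p pics; cat > h.py <<'E'
import cv2,numpy as np
from station import r
def cap(n,f=None):
    c=r.capture(n); c['K']=np.array([[c['fx'],0,c['cx']],[0,c['fy'],c['cy']],[0,0,1.]]); c['D']=np.array(c['dist_coeffs'],float); c['T']=np.array(c['world_from_camera'])
    if f: cv2.imwrite('pics/'+f,cv2.cvtColor(c['pixels'],cv2.COLOR_RGB2BGR))
    return c
def ray(c,uv):
    p=cv2.undistortPoints(np.array([[uv]],float),c['K'],c['D'])[0,0]
    return c['T'][:3,3],c['T'][:3,:3]@np.array([p[0],p[1],1])
def plane(c,uv,z):
    o,d=ray(c,uv); return o+d*(z-o[2])/d[2]
def proj(c,P):
    T=np.linalg.inv(c['T']); return cv2.projectPoints(np.array(P,float).reshape(-1,3),cv2.Rodrigues(T[:3,:3])[0],T[:3,3],c['K'],c['D'])[0][:,0]
E
python3 - <<'E'
from h import *
a=cap('scene','s0.png');b=cap('top','t0.png')
for c in(a,b):print(c['T'].round(3),c['fx'])
print(r.sense()['time_s'],r.sense()['tcp_pos'])
E
```

```text
[[ 0.887  0.26  -0.381  1.019]
 [ 0.462 -0.52   0.719 -0.841]
 [-0.011 -0.814 -0.581  0.831]
 [ 0.     0.     0.     1.   ]] 486.97347737627297
[[-0.006 -0.987  0.16   0.386]
 [-1.     0.009  0.014 -0.031]
 [-0.015 -0.16  -0.987  1.481]
 [ 0.     0.     0.     1.   ]] 431.58038857349356
0.1 [ 0.24998343 -0.57230352  0.23858623]
```

View pics/s0.png

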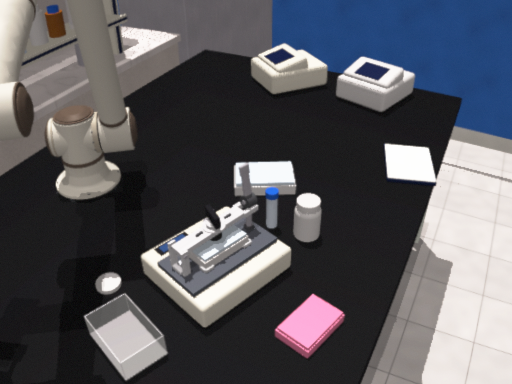

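View pics/t0.png

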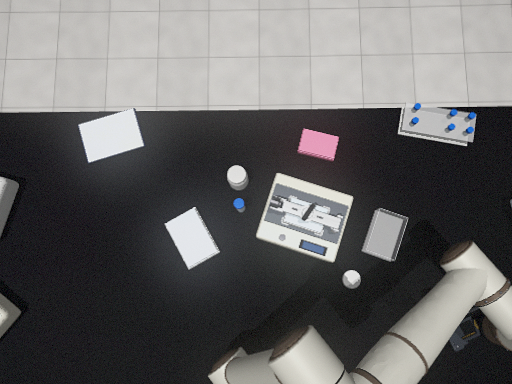

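Plates: white at top (303,215) under the beam, larger whites at (192,238) and (112,135), pink at (318,144). The one under the beam fits: not pink and the smaller white. I'll confirm it in an enlarged crop.

```bash
python3 - <<'E'
import cv2,numpy as np
a=cv2.imread('pics/t0.png')[165:270,245:365];b=cv2.imread('pics/s0.png')[150:325,135:300]
a=cv2.resize(a,(480,420),interpolation=3);b=cv2.resize(b,(396,420),interpolation=3)
cv2.imwrite('pics/c0.png',np.hstack([a,b])[:,:800])
from h import *
t=cap('top');g=cv2.cvtColor(t['pixels'],cv2.COLOR_RGB2HSV)
# cream housing mask
m=((g[...,1]>15)&(g[...,2]>150)&(g[...,0]<40)).astype(np.uint8)
roi=np.zeros_like(m);roi[165:270,245:365]=1;m&=roi
cs,_=cv2.findContours(m,0,2);c=max(cs,key=cv2.contourArea);bx=cv2.boxPoints(cv2.minAreaRect(c));print(bx)
W=np.array([plane(t,p,.068) for p in bx]);print(W.round(3),W.mean(0),np.linalg.norm(np.diff(W,axis=0),axis=1))
E
```

```text
[[296.59122 250.12408]
 [296.99997 249.     ]
 [309.20438 253.43796]
 [308.79562 254.56204]]
[[ 0.447 -0.126  0.068]
 [ 0.451 -0.127  0.068]
 [ 0.436 -0.166  0.068]
 [ 0.433 -0.165  0.068]] [ 0.44192195 -0.14605332  0.068     ] [0.00388369 0.04186809 0.00387533]
```

View pics/c0.png

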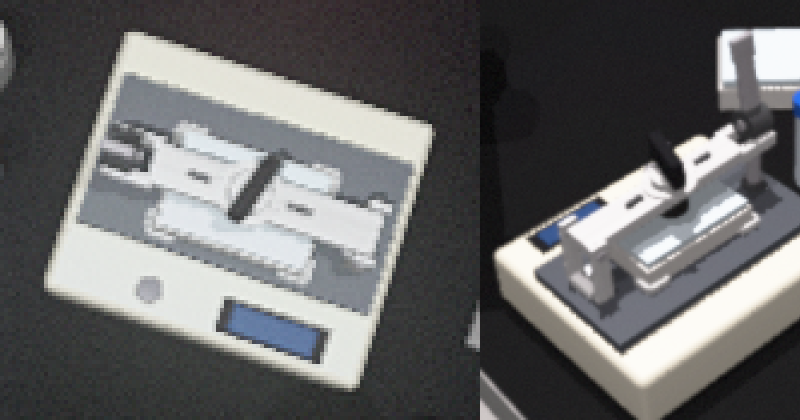

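The crop shows the white plate on the deck under the beam (top px ~(303,215)). The black bar is at ~(309,212), across the beam, and the lever is near upright at ~(275,202). Now measuring the shaker's pose, bar angle and lever angle.

```bash
python3 - <<'E'
from h import *
t=cap('top');s=cap('scene')
g=cv2.cvtColor(t['pixels'],cv2.COLOR_RGB2GRAY)
m=(g>120).astype(np.uint8);roi=np.zeros_like(m);roi[168:268,252:358]=1;m&=roi
cs,_=cv2.findContours(m,0,2);c=max(cs,key=cv2.contourArea);
bx=cv2.boxPoints(cv2.minAreaRect(c))
W=np.array([plane(t,p,.066) for p in bx]);print(bx.round(1).tolist(),W.round(3).tolist(),np.linalg.norm(np.diff(W,axis=0),axis=1))
C=W.mean(0);e=[W[1]-W[0],W[2]-W[1]];e=max(e,key=np.linalg.norm);
if e[1]<0:e=-e
th=np.arctan2(e[1],e[0]);print('C',C,'ydir deg',np.degrees(th))
y=np.array([np.cos(th),np.sin(th),0]);x=np.array([y[1],-y[0],0])
S=lambda a,b,z:C*[1,1,0]+a*x+b*y+[0,0,z]
# bar
m=(g<70).astype(np.uint8);roi=np.zeros_like(m);roi[200:222,300:318]=1
cs,_=cv2.findContours(m&roi,0,2);c=max(cs,key=cv2.contourArea)
rc=cv2.minAreaRect(c);P=cv2.boxPoints(rc);Q=np.array([plane(t,p,.184) for p in P])
print('bar',rc,np.linalg.norm(np.diff(Q,axis=0),axis=1),Q.mean(0),'exp',S(0,0,.178))
e=max([Q[1]-Q[0],Q[2]-Q[1]],key=np.linalg.norm);a=np.arctan2(e[1],e[0]);rel=(a-th+np.pi/2)%np.pi-np.pi/2
print('bar deg',np.degrees(a),'rel',rel,'n~',1.3-rel, 1.3-rel-np.pi)
for v in(0,.1,.2,.3,.45):
    al=v-np.radians(10);p=S(-.09*np.sin(al),.105,.16+.09*np.cos(al));print(v,p.round(3),proj(s,[p])[0].round(1),proj(t,[p])[0].round(1))
print('pivot',S(0,.105,.16),proj(s,[S(0,.105,.16),S(0,0,.178)]).round(1).tolist(),proj(t,[S(0,.105,.16),S(0,0,.178)]).round(1).tolist())
st=r.sense();print(st['ee_rot'].round(3) if hasattr(st['ee_rot'],'round') else st['ee_rot'],st['time_s'])
img=cv2.cvtColor(s['pixels'],cv2.COLOR_RGB2BGR)[150:250,190:300];cv2.imwrite('pics/c1.png',cv2.resize(img,None,fx=5,fy=5,interpolation=3))
E
```

```text
[[254.39999389648438, 237.5], [275.5, 171.1999969482422], [354.6000061035156, 196.39999389648438], [333.5, 262.70001220703125]] [[0.49, 0.011, 0.066], [0.711, -0.06, 0.066], [0.623, -0.321, 0.066], [0.406, -0.244, 0.066]] [0.2328088  0.27533467 0.22983706]
C [ 0.55752842 -0.15354614  0.066     ] ydir deg 71.36139072632186
bar ((303.0000305175781, 218.50003051757812), (2.1213202476501465, 0.7071067094802856), 45.0) [0.00215461 0.0063719  0.00215324] [ 0.53706602 -0.13914819  0.184     ] exp [ 0.55752842 -0.15354614  0.178     ]
bar deg -136.08088522703216 rel -0.4789580696268936 n~ 1.7789580696268936 -1.3626345839628995
0 [ 0.606 -0.059  0.249] [252.2 169.1] [276.6 192.5]
0.1 [ 0.597 -0.056  0.25 ] [249.3 167.1] [275.7 195.3]
0.2 [ 0.589 -0.053  0.25 ] [246.5 165.4] [274.7 198.2]
0.3 [ 0.58  -0.05   0.249] [243.7 164.1] [273.8 201.2]
0.45 [ 0.568 -0.046  0.247] [239.7 162.9] [272.3 205.6]
pivot [ 0.5910862  -0.05405305  0.16      ] [[247.9, 198.7], [212.4, 212.6]] [[274.5, 202.3], [307.4, 212.0]]
[[-0.916 -0.4   -0.   ]
 [-0.4    0.916  0.001]
 [ 0.     0.001 -1.   ]] 0.25
```

View pics/c1.png

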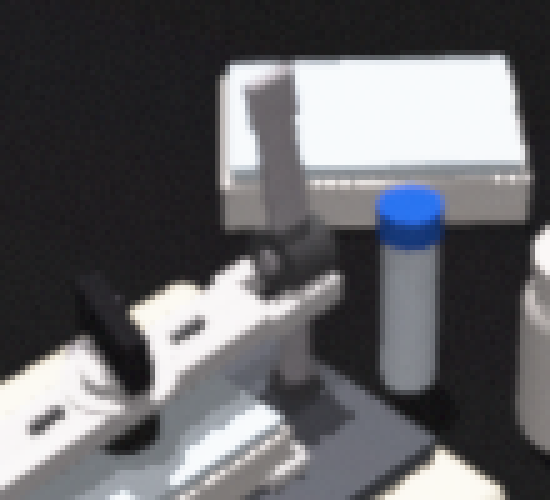

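```bash
python3 - <<'E'
from h import *
t=cap('top');s=cap('scene')
def bar(c,r0,thr,z):
    g=c['pixels'].max(2);m=(g<thr).astype(np.uint8);k=np.zeros_like(m);k[r0[0]:r0[1],r0[2]:r0[3]]=1
    cs,_=cv2.findContours(m&k,0,1);q=max(cs,key=cv2.contourArea);rc=cv2.minAreaRect(q)
    P=cv2.boxPoints(rc)
    d=sorted([(np.linalg.norm(P[i]-P[(i+1)%4]),i) for i in range(4)]);i=d[0][1]
    E1=(P[i]+P[(i+1)%4])/2;E2=(P[(i+2)%4]+P[(i+3)%4])/2
    A,B=plane(c,E1,z),plane(c,E2,z);print(rc,E1,E2,A.round(4),B.round(4),'len',np.linalg.norm(A-B),'mid',((A+B)/2).round(4),'deg',np.degrees(np.arctan2(*(A-B)[1::-1]))%180)
for thr in(50,65,80):bar(t,(200,224,298,320),thr,.184)
print(t['pixels'][198:224,298:322].max(2))
# rib centres on beam (~z .147)
E
```

```text
Traceback (most recent call last):
ValueError: max() iterable argument is empty
```

```bash
python3 - <<'E'
from h import *
t=cap('top')
g=t['pixels'].max(2);print(g[199:224,296:324])
for thr in(80,95,110):
    m=(g<thr).astype(np.uint8);k=np.zeros_like(m);k[202:221,302:317]=1
    n,L,S,Ce=cv2.connectedComponentsWithStats(m&k);i=1+S[1:,4].argmax();ys,xs=np.where(L==i)
    p=np.c_[xs,ys].astype(np.float32);rc=cv2.minAreaRect(p);W=np.array([plane(t,q,.184)[:2] for q in p])
    u=np.linalg.svd(W-W.mean(0))[2][0];d=(W-W.mean(0))@u
    print(thr,S[i],p.mean(0),W.mean(0).round(4),np.ptp(d),np.degrees(np.arctan2(u[1],u[0]))%180)
E
```

```text
[[232 221 193 141 116 132 133 138 139 140 137 140 139 136 137 135 139 138
  139 135 138 139 137 138 137 135 134 137]
 [237 237 233 229 221 197 146 123 132 138 135 140 142 139 138 137 137 139
  136 136 141 139 139 137 136 133 139 136]
 [236 236 236 236 237 235 231 222 205 178 126 115 139 137 141 138 139 136
  140 140 142 136 138 137 137 137 137 135]
 [239 239 237 236 237 236 237 237 233 232 220 202 180 129 115 137 142 143
  130 101 124 143 140 141 139 138 139 137]
 [182 188 212 240 238 238 235 236 236 238 235 235 234 227 218 196 113 107
  104  91  99 124 139 141 139 137 138 142]
 [212 185 169 183 189 214 238 239 236 238 236 236 225 192 179 129  73  83
  102 113  94  87 116 137 141 140 137 134]
 [225 220 216 211 189 172 184 197 217 230 231 230 223 178 106  69  75  75
   82 142 196 192 151 116 107 137 135 143]
 [226 228 226 226 221 218 219 218 224 227 229 232 220 159  71  77  77  75
   87 142 209 236 232 223 204 174 139 194]
 [230 228 228 226 224 223 230 227 228 221 211 219 186  97  74  73  78  75
  129 199 237 240 238 237 234 231 223 207]
 [189 220 227 228 228 230 228 219 203 213 227 2
[... 1437 characters left out ...]
233 230 230 228 229 228 228 228 228]
 [236 229 217 217 217 219 218 213 209 218 220 210 215 222 217 210 202 187
  169 185 218 235 232 231 229 229 227 226]
 [235 235 226 217 216 217 219 220 218 216 215 212 221 233 226 216 214 210
  205 202 186 168 185 219 234 232 232 230]
 [237 237 235 232 232 233 232 233 231 232 232 233 235 236 234 232 232 234
  228 215 208 205 203 188 176 190 216 236]]
80 [302 204  12  16  48] [308.16666 211.64583] [ 0.5578 -0.1552] 0.05357022151501259 146.35899878172648
95 [302 204  13  16  69] [308.08694 211.71014] [ 0.5576 -0.155 ] 0.05522260823222163 144.4661543158791
110 [302 202  15  18  83] [308.53012 211.04819] [ 0.5596 -0.1564] 0.06556409064131744 143.37956325666966
```

>>> servo_tool:
  targets:
    - [0.6,0.8,0.5,0.1,87]
    - [1.3,1.8,0.9,0.2,87]
    - [2.0,2.7,1.3,0.3,87]
    - [2.7,3.6,1.7,0.4,87]
    - [3.4,4.6,2.0,0.5,87]

```text
time_s: 0.82
tcp_pos: [0.353, -0.4339, 0.3007]
ee_rot: [[-0.609, -0.793, 0.001], [-0.793, 0.609, -0.001], [0.0, -0.002, -1.0]]
wrist_force: [0.1, 0.1, 0.7]
gripper_width: 1.002
gripper_force: 0.0
```

>>> servo_tool:
  targets:
    - [0.7,0.9,0.3,0.1,87]
    - [1.4,1.8,0.6,0.2,87]
    - [2.1,2.7,0.9,0.3,87]
    - [2.8,3.7,1.2,0.4,87]
    - [3.4,4.6,1.3,0.5,87]

```text
time_s: 1.23
tcp_pos: [0.4556, -0.2953, 0.3403]
ee_rot: [[-0.153, -0.988, 0.003], [-0.988, 0.153, -0.001], [0.001, -0.003, -1.0]]
wrist_force: [-0.1, -0.0, 0.4]
gripper_width: 1.001
gripper_force: 0.0
```

>>> servo_tool:
  targets:
    - [0.7,0.9,0.0,0.1,87]
    - [1.4,1.9,0.0,0.2,87]
    - [2.1,2.8,0.0,0.3,87]
    - [2.8,3.8,0.0,0.4,87]
    - [3.47,4.73,0.0,0.52,87]

```text
time_s: 1.65
tcp_pos: [0.559, -0.1531, 0.3388]
ee_rot: [[0.358, -0.934, 0.0], [-0.934, -0.358, 0.0], [0.0, -0.0, -1.0]]
wrist_force: [1.1, -0.0, 0.1]
gripper_width: 1.005
gripper_force: 0.0
```

```bash
python3 - <<'E'
from h import *
s=cap('scene','s1.png');st=r.sense();print(st['tcp_pos'],np.array(st['ee_rot']).round(3),np.array(st['joints']).round(1),st['time_s'],st['wrist_force'])
cv2.imwrite('pics/c2.png',cv2.resize(cv2.cvtColor(s['pixels'],cv2.COLOR_RGB2BGR)[50:250,100:330],None,fx=3,fy=3,interpolation=3)[:600])
E
```

```text
[ 0.56235836 -0.14927971  0.33779823] [[ 0.367 -0.93   0.002]
 [-0.93  -0.367  0.001]
 [-0.    -0.002 -1.   ]] [  1.   14.8   4.   -0.1 -79.1  20.5] 1.7 [ 2.82731875  0.8536041  -0.09658404]
```

View pics/c2.png

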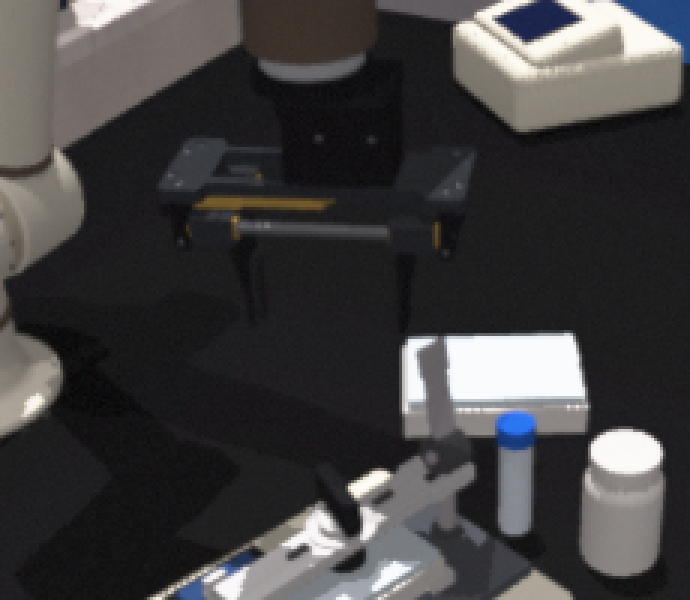

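>>> servo_tool:
  targets:
    - [0,0,0,0,87]
    - [0,0,-0.8,0,87]
    - [0,0,-1.6,0,87]
    - [0,0,-2.4,0,87]
    - [0,0,-3.0,0,87]

```text
time_s: 2.12
tcp_pos: [0.557, -0.1553, 0.2467]
ee_rot: [[0.352, -0.936, -0.002], [-0.936, -0.352, 0.0], [-0.001, 0.002, -1.0]]
wrist_force: [-0.3, -0.0, -0.7]
gripper_width: 1.001
gripper_force: 0.0
```

>>> servo_tool:
  targets:
    - [0,0,-0.5,0,87]
    - [0,0,-1.0,0,87]
    - [0,0,-1.5,0,87]
    - [0,0,-1.9,0,87]
    - [0,0,-1.9,0,87]

```text
time_s: 2.53
tcp_pos: [0.5561, -0.1554, 0.1889]
ee_rot: [[0.351, -0.936, -0.006], [-0.936, -0.351, 0.001], [-0.003, 0.005, -1.0]]
wrist_force: [-0.1, 0.6, -0.8]
gripper_width: 0.996
gripper_force: 0.0
```

>>> servo_tool:
  targets:
    - [0.05,0,-0.25,0,87]
    - [0.05,0,-0.25,0,60]
    - [0.05,0,-0.25,0,40]
    - [0.05,0,-0.25,0,30]
    - [0.05,0,-0.25,0,20]

```text
time_s: 2.95
tcp_pos: [0.5602, -0.1549, 0.1848]
ee_rot: [[0.353, -0.936, 0.001], [-0.936, -0.353, -0.0], [0.001, -0.001, -1.0]]
wrist_force: [0.2, 0.7, -0.0]
gripper_width: 0.783
gripper_force: 0.0
```

>>> servo_tool:
  targets:
    - [0,0,0,0,15]
    - [0,0,0,0,10]
    - [0,0,0,0,8]
    - [0,0,0,0,8]
    - [0,0,0,0,8]

```text
time_s: 3.37
tcp_pos: [0.5595, -0.1548, 0.184]
ee_rot: [[0.353, -0.936, -0.001], [-0.936, -0.353, -0.0], [-0.0, 0.001, -1.0]]
wrist_force: [-2.9, -1.5, 1.2]
gripper_width: 0.402
gripper_force: 2.0
```

>>> servo_tool:
  targets:
    - [0,0,0,0,8]
    - [0,0,0,0,8]
    - [0,0,0,0,8]
    - [0,0,0,0,8]
    - [0,0,0,0,8]

```text
time_s: 3.78
tcp_pos: [0.5569, -0.1548, 0.1831]
ee_rot: [[0.353, -0.936, -0.007], [-0.936, -0.353, 0.001], [-0.003, 0.006, -1.0]]
wrist_force: [-5.2, 0.5, 0.7]
gripper_width: 0.161
gripper_force: 29.5
```

>>> servo_tool:
  targets:
    - [0,0,0,0,8]
    - [0,0,0,0,8]
    - [0,0,0,0,8]
    - [0,0,0,0,8]
    - [0,0,0,0,8]

```text
time_s: 4.2
tcp_pos: [0.5569, -0.1548, 0.1831]
ee_rot: [[0.353, -0.936, -0.007], [-0.936, -0.353, 0.001], [-0.003, 0.006, -1.0]]
wrist_force: [-5.0, -0.3, 0.6]
gripper_width: 0.157
gripper_force: 29.5
```

>>> servo_tool:
  targets:
    - [0,0,0,-0.07,8]
    - [0,0,0,-0.14,8]
    - [0,0,0,-0.21,8]
    - [0,0,0,-0.28,8]
    - [0,0,0,-0.35,8]

```text
time_s: 4.62
tcp_pos: [0.5573, -0.1545, 0.1831]
ee_rot: [[0.007, -1.0, -0.006], [-1.0, -0.007, 0.001], [-0.001, 0.006, -1.0]]
wrist_force: [-4.6, 1.1, 0.7]
gripper_width: 0.161
gripper_force: 29.7
```

>>> servo_tool:
  targets:
    - [0,0,0,-0.08,8]
    - [0,0,0,-0.16,8]
    - [0,0,0,-0.24,8]
    - [0,0,0,-0.3,8]
    - [0,0,0,-0.34,8]

```text
time_s: 5.03
tcp_pos: [0.5578, -0.1546, 0.1832]
ee_rot: [[-0.326, -0.945, -0.005], [-0.945, 0.326, 0.001], [0.001, 0.005, -1.0]]
wrist_force: [-3.7, 0.3, 0.2]
gripper_width: 0.16
gripper_force: 29.9
```

>>> servo_tool:
  targets:
    - [0,0,0,0,8]
    - [0,0,0,0,8]
    - [0,0,0,0,16]
    - [0,0,0,0,30]
    - [0,0,0,0,40]

```text
time_s: 5.45
tcp_pos: [0.5613, -0.155, 0.1846]
ee_rot: [[-0.322, -0.947, 0.004], [-0.947, 0.322, -0.001], [-0.001, -0.004, -1.0]]
wrist_force: [0.3, -0.0, -0.5]
gripper_width: 0.262
gripper_force: 0.0
```

>>> servo_tool:
  targets:
    - [0,0,0,0,40]
    - [0,0,0.6,0,40]
    - [0,0,1.4,0,40]
    - [0,0,2.4,0,40]
    - [0,0,3.4,0,40]

```text
time_s: 5.87
tcp_pos: [0.5606, -0.1549, 0.2877]
ee_rot: [[-0.323, -0.947, 0.002], [-0.947, 0.323, -0.001], [-0.0, -0.002, -1.0]]
wrist_force: [0.4, 0.2, -0.3]
gripper_width: 0.455
gripper_force: 0.0
```

>>> servo_tool:
  targets:
    - [0.8,0.2,0.4,0,0]
    - [1.6,0.6,0.6,0,0]
    - [2.4,1.2,0.6,0,0]
    - [2.8,2.0,0.6,0,0]
    - [3.0,2.7,0.4,0,0]

```text
time_s: 6.28
tcp_pos: [0.653, -0.0729, 0.2994]
ee_rot: [[-0.323, -0.946, 0.006], [-0.946, 0.323, -0.0], [-0.002, -0.006, -1.0]]
wrist_force: [0.2, 0.6, 0.8]
gripper_width: 0.162
gripper_force: 0.0
```

```bash
python3 - <<'E'
from h import *
t=cap('top');s=cap('scene');st=r.sense();print(st['tcp_pos'],st['time_s'],st['gripper_width'])
A=cv2.resize(cv2.cvtColor(t['pixels'],cv2.COLOR_RGB2BGR)[165:265,245:345],(400,400),interpolation=3)
B=cv2.resize(cv2.cvtColor(s['pixels'],cv2.COLOR_RGB2BGR)[140:240,190:290],(400,400),interpolation=3)
cv2.imwrite('pics/c3.png',np.hstack([A,B]))
# planned TCP path in servo units, relative to commanded start
C=np.array([.558,-.1545]);y=np.array([.319,.948]);x=np.array([.948,-.319])
for v in(.2,.3,.4,.6,.8,1,1.2,1.4,1.6,1.75):
    a=v-.1745;X=-.07*np.sin(a)+.0045*np.cos(a)+.015;Z=.16+.07*np.cos(a)+.0045*np.sin(a)+.017
    w=C+X*x+.105*y;print(v,round(X,4),w.round(4),round(Z,4))
E
```

```text
[ 0.65146919 -0.07090215  0.29697256] 6.3833 0.08042364613068057
0.2 0.0177 [ 0.6083 -0.0606] 0.2471
0.3 0.0107 [ 0.6016 -0.0584] 0.247
0.4 0.0037 [ 0.595  -0.0562] 0.2462
0.6 -0.0098 [ 0.5822 -0.0518] 0.2426
0.8 -0.0223 [ 0.5703 -0.0478] 0.2364
1 -0.0334 [ 0.5598 -0.0443] 0.2278
1.2 -0.0425 [ 0.5512 -0.0414] 0.2172
1.4 -0.0493 [ 0.5447 -0.0392] 0.2049
1.6 -0.0536 [ 0.5407 -0.0379] 0.1916
1.75 -0.055 [ 0.5393 -0.0374] 0.1812
```

View pics/c3.png

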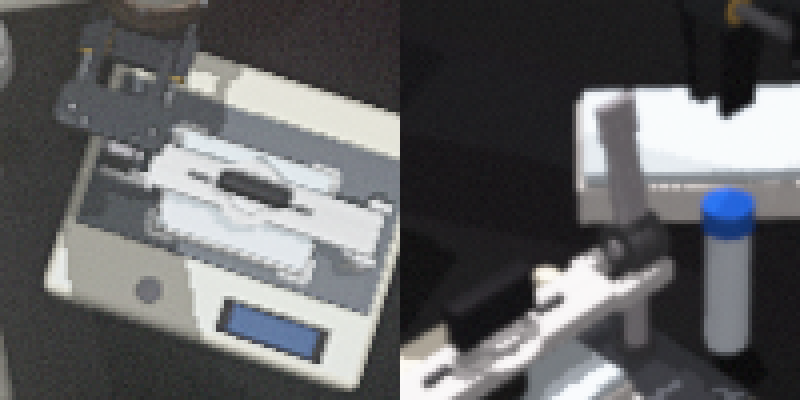

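The nut bar now points at both ribs (top crop ~(255,187)). The closed fingers are behind the upright lever, clear of it. Lowering, then pushing along the arc.

>>> servo_tool:
  targets:
    - [0,0,-0.8,0,0]
    - [0,0,-1.7,0,0]
    - [0,0,-1.7,0,0]
    - [-0.5,0.17,-1.7,0,0]
    - [-1.0,0.33,-1.7,0,0]

```text
time_s: 6.8
tcp_pos: [0.6204, -0.0647, 0.2477]
ee_rot: [[-0.324, -0.946, 0.001], [-0.946, 0.324, -0.001], [0.001, -0.002, -1.0]]
wrist_force: [0.5, -0.5, 1.5]
gripper_width: 0.005
gripper_force: 0.0
```

>>> servo_tool:
  targets:
    - [-0.3,0.1,0,0,0]
    - [-0.6,0.2,0,0,0]
    - [-0.9,0.3,-0.05,0,0]
    - [-1.2,0.4,-0.15,0,0]
    - [-1.4,0.46,-0.25,0,0]

```text
time_s: 7.22
tcp_pos: [0.5795, -0.0504, 0.2426]
ee_rot: [[-0.322, -0.947, 0.008], [-0.947, 0.322, -0.001], [-0.002, -0.008, -1.0]]
wrist_force: [2.4, -0.4, 4.1]
gripper_width: 0.007
gripper_force: 2.0
```

>>> servo_tool:
  targets:
    - [-0.25,0.08,-0.12,0,0]
    - [-0.45,0.15,-0.28,0,0]
    - [-0.65,0.21,-0.48,0,0]
    - [-0.8,0.27,-0.7,0,0]
    - [-0.95,0.31,-0.9,0,0]

```text
time_s: 7.63
tcp_pos: [0.5486, -0.0404, 0.2124]
ee_rot: [[-0.323, -0.946, -0.0], [-0.946, 0.323, 0.0], [-0.0, 0.0, -1.0]]
wrist_force: [1.3, 1.8, 4.3]
gripper_width: 0.007
gripper_force: 2.1
```

>>> servo_tool:
  targets:
    - [-0.1,0.03,-0.2,0,0]
    - [-0.2,0.06,-0.45,0,0]
    - [-0.28,0.09,-0.7,0,0]
    - [-0.32,0.1,-0.95,0,0]
    - [-0.34,0.11,-1.15,0,0]

```text
time_s: 8.05
tcp_pos: [0.5391, -0.0374, 0.1813]
ee_rot: [[-0.321, -0.947, 0.0], [-0.947, 0.321, -0.002], [0.002, -0.001, -1.0]]
wrist_force: [-15.7, 8.5, 48.8]
gripper_width: 0.005
gripper_force: 24.7
```

At the predicted stop height (TCP z 0.181, against 0.1812 computed). Lifting straight off.

>>> servo_tool:
  targets:
    - [0,0,0.1,0,0]
    - [0,0,0.6,0,0]
    - [0,0,1.5,0,0]
    - [0,0,2.5,0,0]
    - [0,0,3.5,0,0]

```text
time_s: 8.47
tcp_pos: [0.5375, -0.0377, 0.2818]
ee_rot: [[-0.324, -0.946, -0.006], [-0.946, 0.324, -0.0], [0.002, 0.006, -1.0]]
wrist_force: [1.0, 0.3, -0.4]
gripper_width: 0.004
gripper_force: 0.0
```

>>> servo_tool:
  targets:
    - [-0.9,-0.5,0.5,0,0]
    - [-1.8,-1.2,0.8,0,0]
    - [-2.7,-2.0,1,0,0]
    - [-3.5,-3.0,1,0,0]
    - [-4,-4,1,0,0]

```text
time_s: 8.88
tcp_pos: [0.4158, -0.1579, 0.3121]
ee_rot: [[-0.322, -0.947, -0.003], [-0.947, 0.322, 0.001], [-0.0, 0.003, -1.0]]
wrist_force: [0.5, -0.4, -0.6]
gripper_width: 0.007
gripper_force: 0.0
```

>>> servo_tool:
  targets:
    - [0,-0.9,0,0,0]
    - [0,-1.8,0,0,0]
    - [0,-2.7,0,0,0]
    - [0,-3,0,0,0]
    - [0,-3,0,0,0]

```text
time_s: 9.3
tcp_pos: [0.4181, -0.2487, 0.311]
ee_rot: [[-0.326, -0.945, -0.004], [-0.945, 0.326, 0.002], [-0.0, 0.005, -1.0]]
wrist_force: [-0.5, 0.4, -0.7]
gripper_width: -0.0
gripper_force: 0.0
```

```bash
python3 - <<'E'
from h import *
t=cap('top');s=cap('scene');st=r.sense();print(st['tcp_pos'],st['time_s'],st['wrist_force'])
A=cv2.resize(cv2.cvtColor(t['pixels'],cv2.COLOR_RGB2BGR)[160:280,230:350],(400,400),interpolation=3)
B=cv2.resize(cv2.cvtColor(s['pixels'],cv2.COLOR_RGB2BGR)[160:300,150:290],(400,400),interpolation=3)
cv2.imwrite('pics/c4.png',np.hstack([A,B]))
E
```

```text
[ 0.41842877 -0.24712011  0.31171804] 9.4 [-0.1579918   0.14885897 -0.38647954]
```

View pics/c4.png

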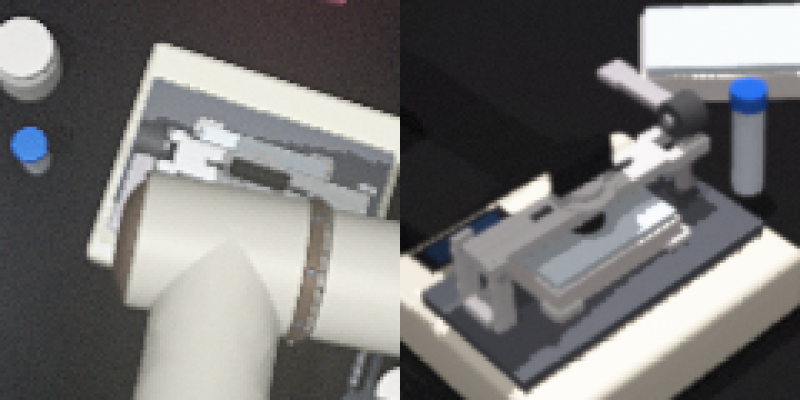

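The lever lies flat towards the display side and the nut bar is in line with the beam. Comparing the tip's pixel (~(223,184) in scene) with the model, then handing in.

```bash
python3 - <<'E'
from h import *
s=cap('scene');C=np.array([.558,-.1545]);y=np.array([.319,.948]);x=np.array([.948,-.319])
for v in(1.45,1.6,1.75):
    a=v-.1745;w=C-.09*np.sin(a)*x+.105*y;print(v,proj(s,[[*w,.16+.09*np.cos(a)]])[0].round(1))
E
```

```text
1.45 [222.6 174.6]
1.6 [222.1 178.7]
1.75 [222.1 183.2]
```

```bash
python3 -c "
from station import r
print(r.finish_job())"
```

```text
the job is handed in; nothing more can be done
None
```

The job is handed in: the bar nut was set in line with the beam with the lever still up, then the cam lever was flipped down to its stop and released. The pad force wasn't measured, no verdict came back, and I saw nothing else on the bench moved.

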